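# Spot-check the washed cucumbers

## Task

Pick up the orange infrared thermometer from its blue mat and point its lens straight down at the middle of the chopped cucumbers, about 8 cm above them, keeping it still for two seconds to take the reading; do not read the tomatoes. Touch no food or colander with it and leave both colanders where they stand, then lay the thermometer gently back on the mat, lens down as it was, and let go.

Things in the scene. Friction and masses are not known exactly. Their poses are not given: they have to be found in the camera images.
- thermometer: Infrared thermometer, level, 180 g, lens down. Origin: underside of the grip; x along the handle to the head, z up. Orange handle 30 wide (y), 34 tall, from x -100 to 45 mm; grip across y at x = 0 (centre of mass within 10 mm). Black round head, 50 across, 42 tall, centred at x = 65 mm; lens in its underside at (65, 0, 0) mm, looking along -z. Grey-blue display on top at the tail end.
- mat: Flat blue mat fixed to the counter, 240 mm (x) by 120 mm (y), 3 mm thick; origin at the middle of its underside, z up. The thermometer starts on it, roughly along its x.
- cucumber_colander: Loose steel colander, 160 (x) by 200 (y) by 75 mm tall, wire loops on the short sides out to 121 mm, heaped with chopped green cucumber; 1.3 kg. Origin: middle of the heap's top, 80 mm above the counter, z up; pieces rise up to 10 mm higher. It stands in one of three places shared with the tomato colander and a white bowl of lemons; no dish is over 95 mm tall with its food.
- tomato_colander: The same loose steel colander, but filled with red cherry tomatoes; origin: the middle of the top of the tomatoes, 80 mm above the counter. Not to be read, touched or moved.
Not all that is in view belongs to the job. There is more than one size of the thermometer; the job needs the largest.

How it is judged:
By the outcome, as a careful person would: the job done as asked, in the order asked, and still so for the second after the job is handed in, with the robot touching nothing.
It also fails if it takes over 48 s, if anything falls off the work surface, if the arm or the gripper's body presses on something with over 40 N, if the wrist force passes 120 N, or if a joint passes its speed limit or range.

## Robot

A 7-joint arm with a two-finger parallel gripper is mounted at the origin on the work surface. World frame = base frame: x ahead of the robot, y to its left, z up, the work surface at z = 0. Lengths are in mm, angles in rad, forces in N, time in s.
With the tool pointing down it reaches from about 400 to 875 mm from the base axis. Payload 4.4 kg.
Tool frame: the origin (TCP) lies midway between the tips of the shut fingers; the grasp point (between the pads) lies 19 mm behind it; z points along the fingers, y is the line along which they close (so a half turn about z gives the same grasp; the last joint's range is limited). The gripper opens to 85 mm and grips with 20 to 120 N. Pads are 22 mm wide; open, the fingers measure 114 mm over their backs; the gripper's body (76 mm by 85 mm) begins 54 mm behind the grasp point. The pads swing forward as they close: fully open they stand 13 mm farther back than shut.
Start: joints at [-1.171, 0.628, 0.038, 1.517, -0.027, 0.996, -0.02], TCP at [291.919, 580.776, 231.313] pointing down, gripper open.
Joint ranges: [-3.06, 3.06], [-0.37, 2.12], [-1.25, 1.32], [0.18, 2.47], [-1.1, 4.24], [0.23, 1.98], [-2.94, 2.94]. Speed limits (rad/s): [2.57, 2.57, 3.14, 3.14, 3.14, 3.14, 3.14].

## Interface

Orientations are given as [roll, pitch, yaw] about the fixed x, y, z axes, in that order (R = Rz(yaw) Ry(pitch) Rx(roll)).
In Python, from cell import monitor, cams, ctrl gives the robot as it stands.
- The arm moves only by the tool drive_tool, never from a script. Its argument "motion" is a list of rows, each an object with "fingers": the opening, from 0 (shut) to 1 (fully open); "linear": the shift along the tool's x, y, z in m, a list of three; "twist": the turn about the tool's z in rad. In form: [{"fingers": fingers, "linear": [x, y, z], "twist": twist}, ...]. A call has 1 to 5 rows; each row shifts and turns the commanded pose from where the row before left it, along the tool's axes as they then stand; what a row does not reach is not made up. A row lasts 1/12 s, in which the tool goes at most 41.7 mm and 7.16 degrees, less where a joint would pass 70% of its speed; a pose out of reach is approached as far as the arm can. A call with a gripper value outside its range is refused whole. The fingers move at their own pace and stop on an object; the grip force is fixed at half the most. Time passes only in rows, so rows that do not move let the fingers close. It gives the time, the measured TCP pose, the force, the opening and the grip force at its end, in the units of the state.
- monitor.read_state(): the state, without advancing time (a new reading comes with each control period).
- cams.get_image(name): name is "scene" or "top" or "wrist"; returns a dict with "color" (400x640x3 uint8, blue, green, red), "K" (3x3 intrinsics, pixels), "R" (3x3) and "t" (3): a world point X has camera coordinates R X + t. Camera axes: x right, y down, z forward; pixel columns grow to the right and rows downward; lengths in mm; the calibration is good to about 2 mm. A picture is of the moment at which its call begins. There is no depth.
- ctrl.finish_job(): hands the job in; it is judged then, once.
The state is a dict: "clock": time; "qpos": joint angles; "qd": joint speeds; "tau": joint torques, N m; "eef_pos": TCP position; "tool_rot": TCP orientation; "force": force on the tool from outside, world axes, zero at the start; "torque": the same for the moment, N m; "width": finger opening in mm; "gripper_force": force on a finger pad.
Only numpy, scipy, OpenCV 4.12 (cv2) and the standard library are available. Lean on these libraries where they do the work, as an engineer would, in place of code of your own. Each camera call takes 0.05 s, during which the arm holds its last target. There are 200 camera calls.

## Working session

There is one attempt and no reset: what is moved stays moved. The work goes in short steps, Python scripts to look and compute and a tool call to move; the robot and the scene stay as the last step left them, time stands still between calls to the robot, and variables do not carry over. Pictures are saved under pics/ and viewed, at most 10 in all, crops included, and the job is handed in when it is done.

Besides the shell and the picture viewer there is one more tool, called after "Emit:" by a JSON object that holds its "method" and its "body", one argument or row to a line. drive_tool: Moves the arm, as the interface text tells. Its arguments: {"type":"object","properties":{"motion":{"type":"array"}},"required":["motion"]}

```bash
mkdir -p pics; python3 - <<'E'
from cell import monitor, cams
import cv2, pickle
d={}
for n in ("scene","top"):
    d[n]=cams.get_image(n); cv2.imwrite(f"pics/{n}0.png",d[n]["color"]); print(n,d[n]["K"].tolist(),d[n]["R"].tolist(),d[n]["t"])
pickle.dump(d,open("d0.pkl","wb"))
s=monitor.read_state(); print({k:s[k] for k in("clock","eef_pos","tool_rot","width","force")})
E
```

```text
scene [[365.28949955884417, 0.0, 317.08977708184864], [0.0, 365.28949955884417, 195.72201769986873], [0.0, 0.0, 1.0]] [[0.7512431257646327, 0.660021357192942, -0.0023609406114659375], [0.5539179503494585, -0.6324121388934555, -0.5415069628923155], [-0.35889924807951185, 0.405495616042136, -0.8406929493569989]] [-382.75658597 -220.33438672 1280.67593019]
top [[417.4797971212172, 0.0, 316.27776136203823], [0.0, 417.4797971212172, 194.53508939695905], [0.0, 0.0, 1.0]] [[0.0010689445747908307, -0.999916111589598, 0.012908413575453047], [-0.9977456075606485, -0.0019326164668626792, -0.06708179773250446], [0.06710111735976278, -0.012807606221731185, -0.9976639741275319]] [  -2.0459039   481.98908953 1140.99792417]
{'clock': 0.1, 'eef_pos': array([291.67377103, 580.26062473, 230.48227872]), 'tool_rot': array([-3.13989464e+00,  2.45671695e-05,  2.67576262e+00]), 'width': 85.32638474215629, 'force': array([-0.1075974 , -0.58386743,  0.39615   ])}
```

View pics/top0.png

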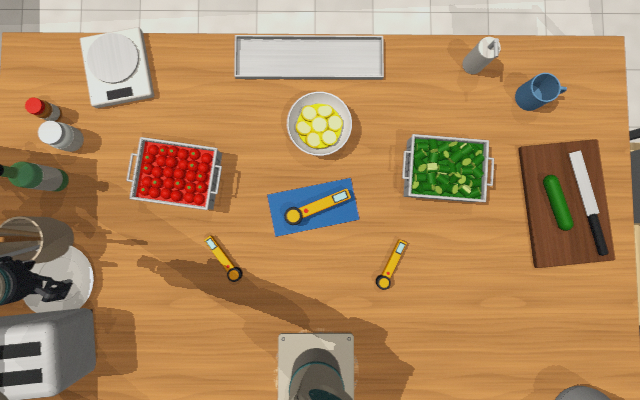

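View pics/scene0.png

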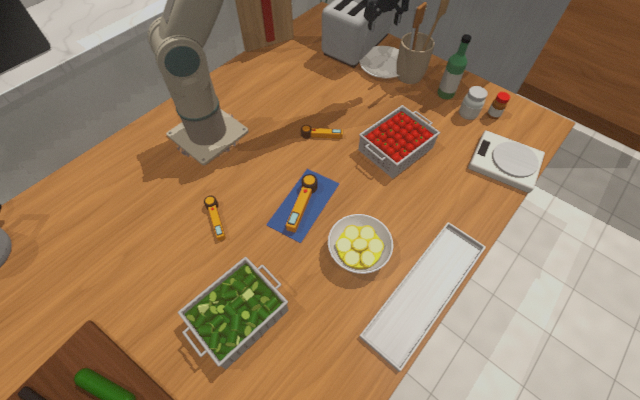

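The top view shows the large thermometer on the blue mat, with its head at about (293,215) and tail at (345,196). The cucumber is at (448,168), the tomatoes at (176,173) and the lemons at (320,124). The scene view shows them at (303,200), (235,308), (399,140) and (360,245). The two thermometers off the mat are smaller decoys.

```bash
cat > h.py <<'E'
import numpy as np, cv2
def ray(im,p):
    R,t=np.array(im["R"]),np.array(im["t"]); d=R.T@np.linalg.inv(im["K"])@[p[0],p[1],1]
    return -R.T@t, d/np.linalg.norm(d)
def plane(im,p,z):
    o,d=ray(im,p); return o+d*(z-o[2])/d[2]
def tri(a,p,b,q):
    o1,d1=ray(a,p);o2,d2=ray(b,q)
    s=np.linalg.lstsq(np.c_[d1,-d2],o2-o1,rcond=None)[0]
    x,y=o1+s[0]*d1,o2+s[1]*d2; return (x+y)/2,np.linalg.norm(x-y)
def blobs(im,lo,hi,box,mn=15):
    m=cv2.inRange(cv2.cvtColor(im["color"],cv2.COLOR_BGR2HSV),np.array(lo),np.array(hi))
    k=np.zeros_like(m);x0,y0,x1,y1=box;k[y0:y1,x0:x1]=255
    c,_=cv2.findContours(m&k,cv2.RETR_EXTERNAL,cv2.CHAIN_APPROX_NONE)
    return sorted([a for a in c if cv2.contourArea(a)>=mn],key=cv2.contourArea,reverse=True)
def show(c):
    for a in c[:4]: print("  area",cv2.contourArea(a),"rect",np.round(cv2.minAreaRect(a)[0],1),np.round(cv2.minAreaRect(a)[1],1),np.round(cv2.boxPoints(cv2.minAreaRect(a)).tolist(),1).tolist())
E
python3 - <<'E'
import pickle; from h import *
d=pickle.load(open("d0.pkl","rb"))
B={"top":(260,170,370,245),"scene":(260,160,350,245)}
G={"top":(395,125,500,210),"scene":(170,250,300,370)}
for n in B:
    for nm,lo,hi,b in(("orange",(10,140,120),(32,255,255),B[n]),("black",(0,0,0),(179,255,60),B[n]),("blue",(100,120,60),(125,255,255),B[n]),("display",(85,15,140),(115,110,255),B[n]),("green",(35,80,30),(80,255,255),G[n])):
        print(n,nm); show(blobs(d[n],lo,hi,b))
t=d["top"]["color"][175:240,262:364]; s=d["scene"]["color"][165:242,262:344]
f=lambda i:cv2.resize(i,(390,int(i.shape[0]*390/i.shape[1])),interpolation=cv2.INTER_CUBIC)
a,b=f(t),f(s); h=max(len(a),len(b)); P=lambda i:cv2.copyMakeBorder(i,0,h-len(i),0,10,0)
cv2.imwrite("pics/crop0.png",np.hstack([P(a),P(b)])); print(390/102,390/82)
E
```

```text
top orange
  area 8066.0 rect [314.5 207. ] [109.  74.] [[260.0, 244.0], [260.0, 170.0], [369.0, 170.0], [369.0, 244.0]]
top black
  area 26.0 rect [295.2 215.4] [17.3 11.5] [[288.9, 207.1], [300.5, 206.4], [301.5, 223.7], [290.0, 224.4]]
top blue
  area 3449.5 rect [312.7 206.7] [42.4 84.7] [[267.0, 194.2], [350.1, 177.6], [358.4, 219.1], [275.3, 235.7]]
top display
  area 72.5 rect [339.6 196.3] [ 6.7 13.2] [[332.3, 195.7], [344.5, 190.8], [347.0, 197.0], [334.8, 201.9]]
top green
  area 3719.5 rect [447.9 168. ] [71.  55.8] [[410.2, 193.0], [414.7, 137.4], [485.5, 143.0], [481.0, 198.6]]
scene orange
  area 6943.0 rect [304.5 202. ] [84. 89.] [[260.0, 160.0], [349.0, 160.0], [349.0, 244.0], [260.0, 244.0]]
  area 19.0 rect [342.3 235.9] [10.8 10.2] [[335.5, 232.8], [345.0, 229.0], [349.0, 239.0], [339.5, 242.8]]
scene black
scene blue
  area 603.0 rect [310.2 208.5] [29.1 68.4] [[282.6, 233.4], [311.3, 171.4], [337.7, 183.5], [309.0, 245.6]]
  area 436.0 rect [289.1 207. ] [15.4 53.6] [[267.0, 224.0], [298.8, 180.8], [311.2, 190.0], [279.4, 233.1]]
scene display
  area 32.5 rect [293.  217.5] [4.7 9.8] [[289.2, 221.4], [292.3, 212.1], [296.8, 213.6], [293.7, 222.9]]
scene green
  area 4574.0 rect [231.6 309.7] [58.5 85.3] [[180.3, 317.0], [243.2, 259.4], [282.8, 302.5], [219.9, 360.1]]
3.823529411764706 4.7560975609756095
```

View pics/crop0.png

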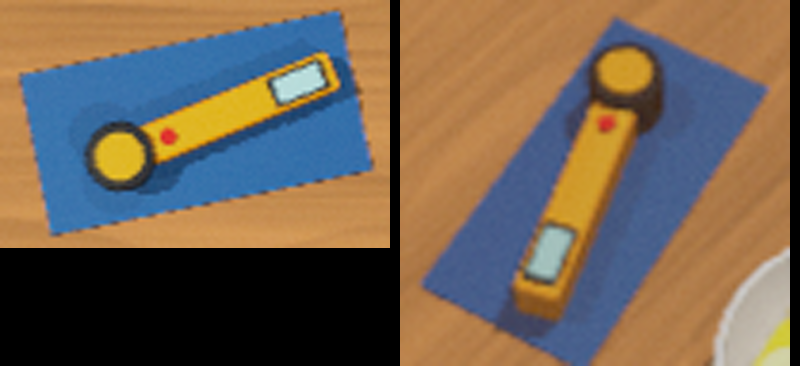

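The crop shows the head disc at top (293,216) / scene (309,180), the display at top (340,197) / scene (293,218), and the red button between them. I'll triangulate these points.

```bash
cat >> h.py <<'E'
def cen(im,lo,hi,box):
    c=blobs(im,lo,hi,box,4)[0]; return np.array(cv2.minAreaRect(c)[0]), cv2.contourArea(c)
E
python3 - <<'E'
import pickle; from h import *
d=pickle.load(open("d0.pkl","rb")); T,S=d["top"],d["scene"]
O=((15,150,120),(32,255,255)); D=((80,15,140),(115,110,255)); R=((0,150,120),(8,255,255))
pts={}
for nm,(lo,hi),bt,bs in(("disc",O,(285,207,301,225),(302,174,317,187)),("disp",D,(328,188,352,205),(285,208,302,226)),("red",R,(300,204,312,217),(299,186,312,196))):
    (p,a),(q,b)=cen(T,lo,hi,bt),cen(S,lo,hi,bs)
    X,e=tri(T,p,S,q); pts[nm]=X; print(nm,p.round(1),a,q.round(1),b,X.round(1),"err",round(e,1))
h,t=pts["disc"],pts["disp"]; u=(h-t)[:2]; print("len",np.linalg.norm(u),"yaw",np.arctan2(u[1],u[0]))
u/=np.linalg.norm(u); print("grip xy",h[:2]-65*u, "red from head",(h-pts["red"])[:2]@u)
q=cv2.boxPoints(cv2.minAreaRect(blobs(T,(100,120,60),(125,255,255),(255,165,370,250))[0]))
mc=[plane(T,p,3)[:2] for p in q]; print("mat",np.round(mc,0).tolist(),np.mean(mc,0))
# mat height: far corner across two views
ms=np.vstack(blobs(S,(100,120,60),(125,255,255),(255,155,345,245))); 
hs=cv2.boxPoints(cv2.minAreaRect(cv2.convexHull(ms))); print("scene mat",hs.round(1).tolist())
# dishes: green heap centre
g=cv2.minAreaRect(np.vstack(blobs(T,(35,80,30),(80,255,255),(400,130,495,206)))); gs=cv2.minAreaRect(np.vstack(blobs(S,(35,80,30),(80,255,255),(175,250,300,365))))
X,e=tri(T,g[0],S,gs[0]); print("green",X.round(1),e,plane(T,g[0],80).round(1),plane(S,gs[0],80).round(1),g,gs)
for z in(75,):
  for nm,b in(("T",(120,130,225,215)),):
    r=cv2.minAreaRect(np.vstack(blobs(T,(0,150,80),(8,255,255),b))); print("tom",plane(T,r[0],80).round(0))
E
```

```text
disc [293.  215.5] 113.0 [308.5 179.5] 79.0 [422.7  60.8  46. ] err 2.1
disp [339.6 196.3] 72.5 [293.  217.7] 45.0 [475.3 -65.   38.3] err 1.1Traceback (most recent call last):
  File "<stdin>", line 6, in <module>
  File "h.py", line 19, in cen
    c=blobs(im,lo,hi,box,4)[0]; return np.array(cv2.minAreaRect(c)[0]), cv2.contourArea(c)
      ~~~~~~~~~~~~~~~~~~~~~^^^
IndexError: list index out of range
```

```bash
python3 - <<'E'
import pickle; from h import *
d=pickle.load(open("d0.pkl","rb")); T,S=d["top"],d["scene"]
h,t=np.array([422.7,60.8]),np.array([475.3,-65.]);print(plane(T,(293,215.5),45),plane(S,(308.5,179.5),45),plane(T,(339.6,196.3),37),plane(S,(293,217.7),37))
u=h-t; print("len",np.linalg.norm(u),"yaw",np.arctan2(u[1],u[0])); u/=np.linalg.norm(u); print("grip xy",h-65*u)
q=cv2.boxPoints(cv2.minAreaRect(blobs(T,(100,120,60),(125,255,255),(255,165,370,250))[0]))
mc=[plane(T,p,3)[:2] for p in q]; print("mat",np.round(mc,0).tolist(),np.mean(mc,0))
ms=np.vstack(blobs(S,(100,120,60),(125,255,255),(255,155,350,260)))
hs=cv2.boxPoints(cv2.minAreaRect(ms)); print("mat top corners px",q.round(1).tolist(),"scene",hs.round(1).tolist())
ct=q[np.argmin(q[:,0])]; cs=ms.reshape(-1,2); 
for a,b in((q[np.argmin(q[:,1])],cs[np.argmax(cs[:,1])]),(ct,cs[np.argmin(cs[:,1])]),(q[np.argmax(q[:,1])],cs[np.argmin(cs[:,0])]),(q[np.argmin(q[:,0])],cs[np.argmax(cs[:,0])])): print(a,b,[x.round(1) if hasattr(x,'round') else x for x in tri(T,a,S,b)])
g=cv2.minAreaRect(np.vstack(blobs(T,(35,80,30),(80,255,255),(400,130,495,206)))); gs=cv2.minAreaRect(np.vstack(blobs(S,(35,80,30),(80,255,255),(175,250,300,365))))
X,e=tri(T,g[0],S,gs[0]); print("green",X.round(1),e,plane(T,g[0],80).round(1),plane(S,gs[0],80).round(1),g,gs)
r=cv2.minAreaRect(np.vstack(blobs(T,(0,150,80),(8,255,255),(120,130,225,215)))); print("tom",plane(T,r[0],80).round(0))
E
```

```text
[423.37486841  61.64901625  45.        ] [421.464356   60.5954845  45.       ] [475.89867105 -64.57409525  37.        ] [474.20857975 -64.91875315  37.        ]
len 136.35395117120737 yaw 1.9668285606041018
grip xy [447.77444757   0.83107406]
mat [[484.0, 136.0], [531.0, -97.0], [414.0, -119.0], [368.0, 112.0]] [449.12584594   8.13027024]
mat top corners px [[267.0, 194.1999969482422], [350.1000061035156, 177.60000610351562], [358.3999938964844, 219.10000610351562], [275.29998779296875, 235.6999969482422]] scene [[267.0, 224.0], [307.0, 164.0], [337.70001220703125, 184.5], [297.70001220703125, 244.5]]
[350.1154  177.57692] [299 241] [array([528.9, -97.5,   9.6]), np.float64(3.8)]
[267.03848 194.1923 ] [311 172] [array([453.4,  95.2,  92.3]), np.float64(79.1)]
[275.34616 235.73076] [267 224] [array([ 318.3,   52.8, -283.4]), np.float64(185.6)]
[267.03848 194.1923 ] [337 185] [array([481.4, 134.5,  -7.1]), np.float64(8.1)]
green [ 549.7 -356.5   60.5] 5.138823135542447 [ 548.6 -347.9   80. ] [ 554.9 -359.5   80. ] ((447.8592529296875, 168.00872802734375), (71.01313018798828, 55.78179168701172), 4.573921203613281) ((231.55471801757812, 309.74151611328125), (58.48089599609375, 85.32559204101562), 47.48955154418945)
tom [532. 371.  80.]
```

```bash
cat >> h.py <<'E'
def plan(p,yaw,tp,tyaw,step=36.,f=1.):
    """rows in tool axes (tool z down) from pose to target, rounded"""
    p=np.array(p,float);tp=np.array(tp,float);dy=(tyaw-yaw+np.pi)%(2*np.pi)-np.pi
    n=max(1,int(np.ceil(max(np.linalg.norm(tp-p)/step,abs(dy)/.115))))
    for i in range(n):
        w=(tp-p)/(n-i); c,s=np.cos(yaw),np.sin(yaw)
        l=np.round([(c*w[0]+s*w[1])/1e3,(s*w[0]-c*w[1])/1e3,-w[2]/1e3],3); t=round(-dy/n,3)
        p+=[1e3*(c*l[0]+s*l[1]),1e3*(s*l[0]-c*l[1]),-1e3*l[2]]; yaw-=t
        print('{"fingers":%g,"linear":%s,"twist":%g}'%(f,l.tolist(),t))
E
python3 -c "
from h import *
plan([291.7,580.3,230.5],2.676,[448,1,170],1.967,41)"
```

```text
{"fingers":1,"linear":[-0.027, -0.03, 0.004],"twist":0.047}
{"fingers":1,"linear":[-0.028, -0.029, 0.004],"twist":0.047}
{"fingers":1,"linear":[-0.029, -0.027, 0.004],"twist":0.047}
{"fingers":1,"linear":[-0.031, -0.026, 0.004],"twist":0.047}
{"fingers":1,"linear":[-0.032, -0.024, 0.004],"twist":0.047}
{"fingers":1,"linear":[-0.033, -0.023, 0.004],"twist":0.047}
{"fingers":1,"linear":[-0.034, -0.021, 0.004],"twist":0.047}
{"fingers":1,"linear":[-0.035, -0.02, 0.004],"twist":0.047}
{"fingers":1,"linear":[-0.036, -0.018, 0.004],"twist":0.047}
{"fingers":1,"linear":[-0.036, -0.016, 0.004],"twist":0.047}
{"fingers":1,"linear":[-0.037, -0.015, 0.004],"twist":0.047}
{"fingers":1,"linear":[-0.038, -0.013, 0.004],"twist":0.047}
{"fingers":1,"linear":[-0.038, -0.011, 0.004],"twist":0.047}
{"fingers":1,"linear":[-0.039, -0.009, 0.004],"twist":0.047}
{"fingers":1,"linear":[-0.039, -0.007, 0.004],"twist":0.047}
```

Emit:
{"method": "drive_tool", "body": {
  "motion": [
    {"fingers":1,"linear":[-0.027,-0.03,0.004],"twist":0.047},
    {"fingers":1,"linear":[-0.028,-0.029,0.004],"twist":0.047},
    {"fingers":1,"linear":[-0.029,-0.027,0.004],"twist":0.047},
    {"fingers":1,"linear":[-0.031,-0.026,0.004],"twist":0.047},
    {"fingers":1,"linear":[-0.032,-0.024,0.004],"twist":0.047}
  ]
}}

```text
clock: 0.52
eef_pos: [344.3, 384.9, 210.9]
tool_rot: [-3.141, 0.0, 2.439]
force: [1.3, -0.3, -0.1]
width: 85.5
gripper_force: 0.0
```

Emit:
{"method": "drive_tool", "body": {
  "motion": [
    {"fingers":1,"linear":[-0.033,-0.023,0.004],"twist":0.047},
    {"fingers":1,"linear":[-0.034,-0.021,0.004],"twist":0.047},
    {"fingers":1,"linear":[-0.035,-0.02,0.004],"twist":0.047},
    {"fingers":1,"linear":[-0.036,-0.018,0.004],"twist":0.047},
    {"fingers":1,"linear":[-0.036,-0.016,0.004],"twist":0.047}
  ]
}}

```text
clock: 0.93
eef_pos: [396.4, 191.8, 191.1]
tool_rot: [-3.141, 0.0, 2.204]
force: [0.8, -0.1, -0.8]
width: 85.2
gripper_force: 0.0
```

Emit:
{"method": "drive_tool", "body": {
  "motion": [
    {"fingers":1,"linear":[-0.037,-0.015,0.004],"twist":0.047},
    {"fingers":1,"linear":[-0.038,-0.013,0.004],"twist":0.047},
    {"fingers":1,"linear":[-0.038,-0.011,0.004],"twist":0.047},
    {"fingers":1,"linear":[-0.039,-0.009,0.004],"twist":0.047},
    {"fingers":1,"linear":[-0.039,-0.007,0.004],"twist":0.047}
  ]
}}

```text
clock: 1.35
eef_pos: [447.9, -0.7, 171.1]
tool_rot: [-3.141, -0.0, 1.969]
force: [1.3, 0.5, 0.4]
width: 85.1
gripper_force: 0.0
```

Emit:
{"method": "drive_tool", "body": {
  "motion": [
    {"fingers":1,"linear":[0,0,0],"twist":0},
    {"fingers":1,"linear":[0,0,0],"twist":0}
  ]
}}

```text
clock: 1.52
eef_pos: [447.9, -1.6, 171.0]
tool_rot: [-3.141, 0.001, 1.965]
force: [-0.2, 1.6, -0.6]
width: 85.5
gripper_force: 0.0
```

```bash
python3 - <<'E'
from cell import monitor, cams
from h import *; import pickle
w=cams.get_image("wrist"); pickle.dump(w,open("w1.pkl","wb")); cv2.imwrite("pics/w1.png",w["color"])
print(monitor.read_state()["eef_pos"], (-np.array(w["R"]).T@w["t"]).round(0))
E
```

```text
[447.63085575   0.5426459  171.01221953] [421.  63. 313.]
```

View pics/w1.png

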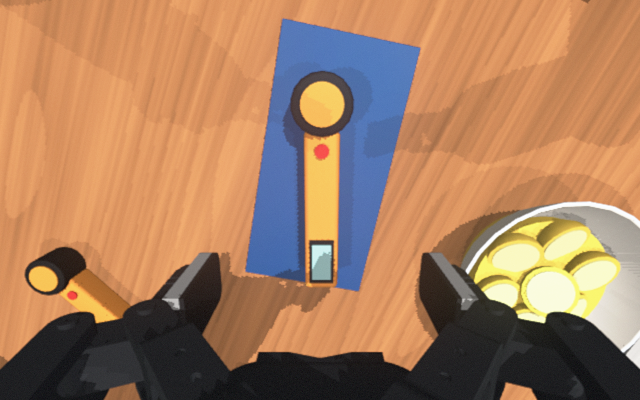

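Wrist view: the head disc is at (322,104), the red button at (321,152), the display at (321,261) and the mat beneath. The decoy is at lower left and the lemon bowl at right.

```bash
python3 - <<'E'
import pickle; from h import *
w=pickle.load(open("w1.pkl","rb")); T=pickle.load(open("d0.pkl","rb"))["top"]
disc,_=cen(w,(12,110,120),(32,255,255),(298,80,346,128)); red,_=cen(w,(0,150,120),(8,255,255),(305,140,338,165)); ds,_=cen(w,(80,10,120),(115,120,255),(300,230,340,290))
print(disc,red,ds)
print(tri(T,(293,215.5),w,disc),tri(T,(339.6,196.3),w,ds))
h=plane(w,disc,45)[:2]; r=plane(w,red,37)[:2]; t=plane(w,ds,37)[:2]
u=h-t; print(h,r,t,np.linalg.norm(u),np.arctan2(u[1],u[0])); u/=np.linalg.norm(u); print("grip",h-65*u)
hw=w["K"][0][0]; 
for p in((392,265),(404,242),(383,283),(320,155)): print("decoys/bowl",plane(T,p,20).round(0))
E
```

```text
[321.5 104. ] [321.25003052 151.25001526] [321. 262.]
(array([423.19151596,  61.6226468 ,  46.4649164 ]), np.float64(0.32536007198875133)) (array([475.48629093, -64.44813557,  39.93279911]), np.float64(0.4789416367471353))
[423.04207707  61.65342843] [437.34923285  26.93958206] [475.83585836 -65.88491553] 138.0333746716056 1.963265628989287
grip [447.90270075   1.59554477]
decoys/bowl [ 289. -209.   20.]
decoys/bowl [ 351. -243.   20.]
decoys/bowl [ 240. -184.   20.]
decoys/bowl [592. -12.  20.]
```

Emit:
{"method": "drive_tool", "body": {
  "motion": [
    {"fingers":1,"linear":[0.001,0,0.04],"twist":0},
    {"fingers":1,"linear":[0,0,0.04],"twist":0},
    {"fingers":1,"linear":[0,0,0.035],"twist":0},
    {"fingers":1,"linear":[0,0,0.03],"twist":0},
    {"fingers":1,"linear":[0,0,0.01],"twist":0}
  ]
}}

```text
clock: 1.98
eef_pos: [444.2, 6.9, 30.9]
tool_rot: [-3.136, -0.011, 1.974]
force: [8.5, -3.4, -1.0]
width: 85.6
gripper_force: 0.0
```

Emit:
{"method": "drive_tool", "body": {
  "motion": [
    {"fingers":1,"linear":[0,0,0.006],"twist":0},
    {"fingers":1,"linear":[0,0,0.003],"twist":0},
    {"fingers":1,"linear":[0,0,0],"twist":0},
    {"fingers":1,"linear":[0,0,0],"twist":0}
  ]
}}

```text
clock: 2.32
eef_pos: [445.8, 6.4, 24.0]
tool_rot: [-3.14, -0.009, 1.974]
force: [-0.8, -0.0, 0.3]
width: 85.5
gripper_force: 0.0
```

```bash
python3 -c "
from cell import monitor
s=monitor.read_state()
for k in s: print(k,s[k])"
```

```text
clock 2.3167
qpos [-0.21171688  0.7535349   0.20807383  2.22135126 -0.69282484  0.23549957
  1.02386177]
qd [ 0.01686082 -0.0136451  -0.00122009 -0.00201126  0.01205345 -0.00197032
 -0.00324979]
tau [-1.64213832e-01 -4.58090580e+01  3.44215840e+00 -3.95609826e+00
 -1.32305534e-01  4.55666764e-02  1.11687875e-01]
eef_pos [445.79529976   6.36831946  23.99543681]
tool_rot [-3.13956362 -0.00898156  1.97376283]
force [-0.7777463  -0.00124178  0.30361852]
torque [-0.03295655 -0.01320002  0.00567653]
gripper_force 0.0
width 85.49079886332822
```

Joint 6 is at its lower limit (0.235), so the descent stalled. I'll try small steps to let the redundant elbow adapt.

Emit:
{"method": "drive_tool", "body": {
  "motion": [
    {"fingers":1,"linear":[-0.002,0,0.003],"twist":0.003},
    {"fingers":1,"linear":[-0.002,0,0.003],"twist":0.003},
    {"fingers":1,"linear":[-0.001,0,0.003],"twist":0.003}
  ]
}}

```text
clock: 2.57
eef_pos: [448.5, 0.9, 15.5]
tool_rot: [-3.141, -0.008, 1.963]
force: [-0.4, 0.1, -0.3]
width: 85.3
gripper_force: 0.0
```

```bash
python3 -c "
from cell import monitor
s=monitor.read_state()
for k in ('qpos','eef_pos','tool_rot'): print(k,s[k].round(3))"
```

```text
qpos [-0.215  0.776  0.232  2.218 -0.811  0.235  1.142]
eef_pos [448.46    0.91   15.524]
tool_rot [-3.141 -0.008  1.963]
```

Emit:
{"method": "drive_tool", "body": {
  "motion": [
    {"fingers":1,"linear":[0,0,0.002],"twist":0},
    {"fingers":1,"linear":[0,0,0.002],"twist":0},
    {"fingers":1,"linear":[0,0,0.002],"twist":0},
    {"fingers":1,"linear":[0,0,0.002],"twist":0},
    {"fingers":1,"linear":[0,0,0],"twist":0}
  ]
}}

```text
clock: 2.98
eef_pos: [448.0, 1.1, 7.3]
tool_rot: [-3.14, -0.009, 1.963]
force: [-0.7, -0.4, 0.8]
width: 85.6
gripper_force: 0.0
```

Emit:
{"method": "drive_tool", "body": {
  "motion": [
    {"fingers":0,"linear":[0,0,0],"twist":0},
    {"fingers":0,"linear":[0,0,0],"twist":0},
    {"fingers":0,"linear":[0,0,0],"twist":0},
    {"fingers":0,"linear":[0,0,0],"twist":0},
    {"fingers":0,"linear":[0,0,0],"twist":0}
  ]
}}

```text
clock: 3.4
eef_pos: [448.0, 0.2, 7.4]
tool_rot: [-3.14, -0.008, 1.962]
force: [0.1, 0.8, 5.8]
width: 28.9
gripper_force: 60.2
```

Emit:
{"method": "drive_tool", "body": {
  "motion": [
    {"fingers":0,"linear":[0,0,0],"twist":0},
    {"fingers":0,"linear":[0,0,0],"twist":0},
    {"fingers":0,"linear":[0,0,0],"twist":0},
    {"fingers":0,"linear":[0,0,0],"twist":0},
    {"fingers":0,"linear":[0,0,0],"twist":0}
  ]
}}

```text
clock: 3.82
eef_pos: [448.0, 0.2, 7.4]
tool_rot: [-3.14, -0.008, 1.962]
force: [0.2, 0.3, 4.3]
width: 29.5
gripper_force: 60.1
```

Emit:
{"method": "drive_tool", "body": {
  "motion": [
    {"fingers":0,"linear":[0,0,-0.003],"twist":0},
    {"fingers":0,"linear":[0,0,-0.006],"twist":0},
    {"fingers":0,"linear":[0,0,-0.01],"twist":0},
    {"fingers":0,"linear":[0,0,-0.015],"twist":0},
    {"fingers":0,"linear":[0,0,-0.02],"twist":0}
  ]
}}

```text
clock: 4.23
eef_pos: [447.2, -0.3, 61.2]
tool_rot: [-3.137, -0.009, 1.961]
force: [0.4, 0.2, -1.8]
width: 29.3
gripper_force: 59.4
```

Emit:
{"method": "drive_tool", "body": {
  "motion": [
    {"fingers":0,"linear":[0,0,-0.025],"twist":0},
    {"fingers":0,"linear":[0,0,-0.03],"twist":0},
    {"fingers":0,"linear":[0,0,-0.03],"twist":0},
    {"fingers":0,"linear":[0,0,-0.02],"twist":0},
    {"fingers":0,"linear":[0,0,0],"twist":0}
  ]
}}

```text
clock: 4.65
eef_pos: [450.6, -1.3, 169.5]
tool_rot: [3.137, -0.006, 1.962]
force: [1.0, 0.0, -2.6]
width: 29.5
gripper_force: 59.6
```

```bash
python3 - <<'E'
import pickle; from h import *
from cell import monitor,cams
d=pickle.load(open("d0.pkl","rb")); T=d["top"]
# steel rim: low saturation pixels around the dish
for lo,hi in(((0,0,110),(179,60,255)),((0,0,90),(179,70,255))):
    m=np.vstack(blobs(T,lo,hi,(395,125,500,212),8)); hull=cv2.convexHull(m)
    r=cv2.minAreaRect(m); print(r, plane(T,r[0],75).round(1)); print(cv2.approxPolyDP(hull,3,True).reshape(-1,2).tolist())
im=cv2.resize(T["color"][120:215,390:505],None,fx=5,fy=5,interpolation=cv2.INTER_CUBIC)
w=cams.get_image("wrist"); s=monitor.read_state(); print(s["eef_pos"],s["tool_rot"],s["qpos"])
pickle.dump(w,open("w2.pkl","wb"))
a=cv2.resize(w["color"],(512,320)); o=np.zeros((480+320-320,800,3),np.uint8)
c=cv2.resize(im,(288,238)); o[:320,:512]=a; o[:238,512:800]=c; cv2.imwrite("pics/m2.png",o)
E
```

```text
((447.9187927246094, 167.63705444335938), (90.83998107910156, 62.83989715576172), 4.085616588592529) [ 550.2 -349.8   75. ]
[[412, 134], [488, 140], [493, 174], [485, 201], [404, 196], [404, 151]]
((447.7899169921875, 168.09107971191406), (91.07948303222656, 63.144126892089844), 4.635463237762451) [ 549.  -349.4   75. ]
[[412, 134], [488, 140], [493, 174], [485, 201], [404, 196], [403, 157]]
[449.68031287  -0.74068007 167.70342334] [ 3.13967767 -0.0071307   1.96247304] [-0.53762508  0.54481261  0.70518599  2.13505397 -0.59018079  0.66339738
  0.96947749]
```

View pics/m2.png

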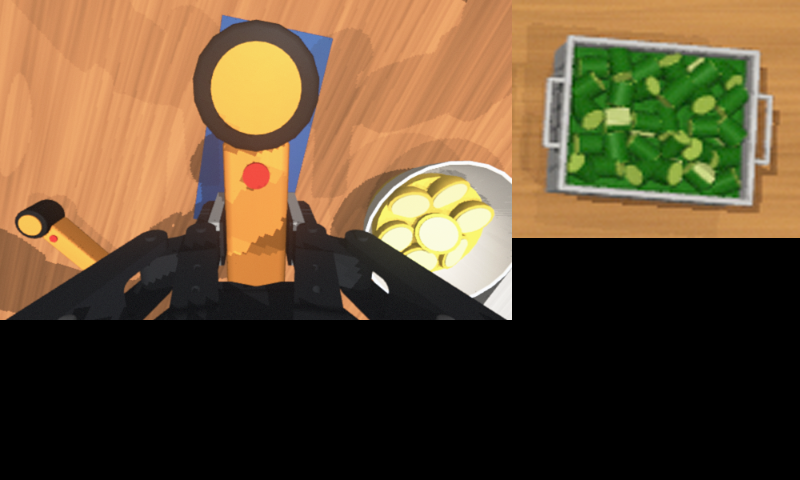

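The thermometer is held straight and level, centred between the fingers. The colander rim corners put the cucumber centre at about (549,-350).

```bash
python3 -c "
from h import *
plan([449.7,-0.7,167.7],1.962,[574,-411,165],1.962,30,0)"|sort|uniq -c
```

```text
3 {"fingers":0,"linear":[-0.028, -0.002, 0.0],"twist":-0}
      5 {"fingers":0,"linear":[-0.028, -0.003, 0.0],"twist":-0}
      3 {"fingers":0,"linear":[-0.029, -0.003, 0.001],"twist":-0}
      4 {"fingers":0,"linear":[-0.029, -0.003, 0.0],"twist":-0}
```

Emit:
{"method": "drive_tool", "body": {
  "motion": [
    {"fingers":0,"linear":[-0.012,-0.001,0],"twist":0},
    {"fingers":0,"linear":[-0.022,-0.002,0],"twist":0},
    {"fingers":0,"linear":[-0.03,-0.003,0],"twist":0},
    {"fingers":0,"linear":[-0.03,-0.003,0],"twist":0},
    {"fingers":0,"linear":[-0.03,-0.003,0],"twist":0}
  ]
}}

```text
clock: 5.12
eef_pos: [484.0, -120.7, 163.6]
tool_rot: [-3.138, -0.01, 1.962]
force: [0.4, 0.9, -0.9]
width: 29.1
gripper_force: 59.5
```

Emit:
{"method": "drive_tool", "body": {
  "motion": [
    {"fingers":0,"linear":[-0.03,-0.003,0],"twist":0},
    {"fingers":0,"linear":[-0.03,-0.003,0],"twist":0},
    {"fingers":0,"linear":[-0.03,-0.003,0],"twist":0},
    {"fingers":0,"linear":[-0.03,-0.003,0],"twist":0},
    {"fingers":0,"linear":[-0.03,-0.003,0],"twist":0}
  ]
}}

```text
clock: 5.53
eef_pos: [527.3, -265.2, 161.9]
tool_rot: [-3.138, -0.011, 1.961]
force: [0.7, -0.2, -2.6]
width: 29.2
gripper_force: 59.5
```

```bash
python3 -c "
from h import *
from cell import monitor
s=monitor.read_state(); print(s['qpos'].round(2))
for k in ('eef_pos','tool_rot'): print(k,s[k].round(3))
plan(s['eef_pos'],s['tool_rot'][2],[574,-411,165],1.962,25,0)"
```

```text
[ 0.03  0.72  0.65  1.76 -0.55  0.86  1.33]
eef_pos [ 527.257 -265.196  161.858]
tool_rot [-3.138 -0.011  1.961]
{"fingers":0,"linear":[-0.022, -0.002, -0.0],"twist":-0}
{"fingers":0,"linear":[-0.022, -0.002, -0.001],"twist":-0}
{"fingers":0,"linear":[-0.022, -0.002, -0.0],"twist":-0}
{"fingers":0,"linear":[-0.022, -0.002, -0.001],"twist":-0}
{"fingers":0,"linear":[-0.022, -0.001, -0.0],"twist":-0}
{"fingers":0,"linear":[-0.021, -0.002, -0.001],"twist":-0}
{"fingers":0,"linear":[-0.022, -0.001, -0.0],"twist":-0}
```

Emit:
{"method": "drive_tool", "body": {
  "motion": [
    {"fingers":0,"linear":[-0.026,-0.002,-0.001],"twist":0},
    {"fingers":0,"linear":[-0.028,-0.002,-0.001],"twist":0},
    {"fingers":0,"linear":[-0.028,-0.002,-0.001],"twist":0},
    {"fingers":0,"linear":[-0.028,-0.002,-0.001],"twist":0},
    {"fingers":0,"linear":[-0.02,-0.002,-0.001],"twist":0}
  ]
}}

```text
clock: 5.95
eef_pos: [567.6, -390.6, 165.4]
tool_rot: [-3.138, -0.01, 1.96]
force: [0.1, -0.8, -2.0]
width: 29.1
gripper_force: 59.5
```

Emit:
{"method": "drive_tool", "body": {
  "motion": [
    {"fingers":0,"linear":[-0.014,-0.001,0],"twist":0},
    {"fingers":0,"linear":[-0.006,0,0],"twist":0},
    {"fingers":0,"linear":[0,0,0],"twist":0},
    {"fingers":0,"linear":[0,0,0],"twist":0},
    {"fingers":0,"linear":[0,0,0],"twist":0}
  ]
}}

```text
clock: 6.37
eef_pos: [575.0, -405.5, 166.7]
tool_rot: [-3.14, -0.011, 1.963]
force: [-0.2, 1.1, -2.5]
width: 28.9
gripper_force: 59.5
```

```bash
python3 - <<'E'
from h import *
from cell import monitor,cams
import pickle
s=monitor.read_state(); print(s['qpos'].round(2))
for k in ('eef_pos','tool_rot'): print(k,s[k].round(3))
T,S=cams.get_image("top"),cams.get_image("scene")
pickle.dump((T,S),open("d3.pkl","wb"))
a=cv2.resize(T["color"][110:230,380:520],(400,343)); b=cv2.resize(S["color"][230:390,150:330],(400,356))[:343]
cv2.imwrite("pics/c3.png",np.hstack([a,b]))
plan(s['eef_pos'],s['tool_rot'][2],[574,-411,165],1.962,25,0)
E
```

```text
[ 0.26  0.86  0.63  1.41 -0.54  1.06  1.39]
eef_pos [ 574.979 -405.548  166.722]
tool_rot [-3.14  -0.011  1.963]
{"fingers":0,"linear":[-0.005, -0.003, 0.002],"twist":0.001}
```

View pics/c3.png

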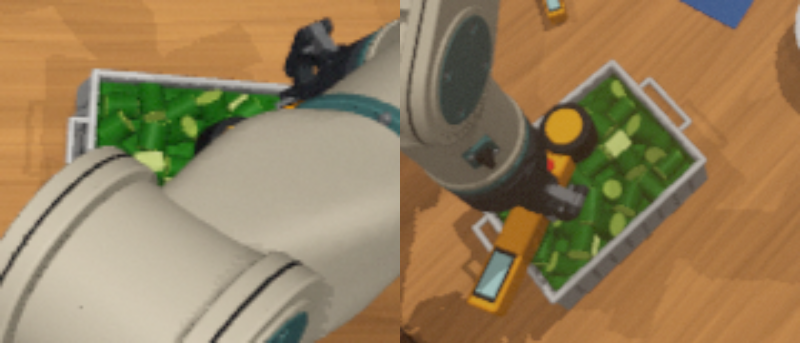

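The scene crop shows the head disc above the middle of the heap (563,128 in the crop), with the arm's own links covering the top view. I'll make the small correction, then check the lens position.

Emit:
{"method": "drive_tool", "body": {
  "motion": [
    {"fingers":0,"linear":[-0.003,-0.001,0.001],"twist":0},
    {"fingers":0,"linear":[-0.002,-0.002,0.001],"twist":0},
    {"fingers":0,"linear":[0,0,0],"twist":0},
    {"fingers":0,"linear":[0,0,0],"twist":0},
    {"fingers":0,"linear":[0,0,0],"twist":0}
  ]
}}

```text
clock: 6.88
eef_pos: [574.2, -413.2, 165.6]
tool_rot: [-3.14, -0.008, 1.962]
force: [-0.1, 0.6, -1.8]
width: 29.2
gripper_force: 59.5
```

```bash
python3 - <<'E'
from h import *
from cell import monitor,cams
s=monitor.read_state(); print(s['clock'],s['eef_pos'].round(1),s['tool_rot'].round(3))
S,W=cams.get_image("scene"),cams.get_image("wrist")
p,a=cen(S,(15,150,120),(32,255,255),(212,278,236,299)); q,b=cen(W,(12,110,120),(32,255,255),(250,30,390,180))
print(p,a,q,b,plane(S,p,203).round(1),plane(W,q,203).round(1),tri(S,p,W,q))
E
```

```text
6.8833 [ 574.2 -413.2  165.6] [-3.14  -0.008  1.962]
[220. 289.] 198.0 [320.  109.5] 10485.0 [ 548.  -353.2  203. ] [ 548.9 -351.2  203. ] (array([ 548.67333667, -352.26007385,  204.13975044]), np.float64(2.0935854377240566))
```

The lens is at about (549,-352), 162 mm above the counter, so roughly 80 mm above the heap. Holding still now.

Emit:
{"method": "drive_tool", "body": {
  "motion": [
    {"fingers":0,"linear":[0,0,0],"twist":0},
    {"fingers":0,"linear":[0,0,0],"twist":0},
    {"fingers":0,"linear":[0,0,0],"twist":0},
    {"fingers":0,"linear":[0,0,0],"twist":0},
    {"fingers":0,"linear":[0,0,0],"twist":0}
  ]
}}

```text
clock: 7.4
eef_pos: [574.3, -413.2, 165.6]
tool_rot: [-3.14, -0.008, 1.962]
force: [0.1, 0.7, -1.7]
width: 29.0
gripper_force: 59.5
```

Emit:
{"method": "drive_tool", "body": {
  "motion": [
    {"fingers":0,"linear":[0,0,0],"twist":0},
    {"fingers":0,"linear":[0,0,0],"twist":0},
    {"fingers":0,"linear":[0,0,0],"twist":0},
    {"fingers":0,"linear":[0,0,0],"twist":0},
    {"fingers":0,"linear":[0,0,0],"twist":0}
  ]
}}

```text
clock: 7.82
eef_pos: [574.3, -413.3, 165.6]
tool_rot: [-3.14, -0.008, 1.962]
force: [0.5, -0.8, -2.4]
width: 29.2
gripper_force: 59.5
```

Emit:
{"method": "drive_tool", "body": {
  "motion": [
    {"fingers":0,"linear":[0,0,0],"twist":0},
    {"fingers":0,"linear":[0,0,0],"twist":0},
    {"fingers":0,"linear":[0,0,0],"twist":0},
    {"fingers":0,"linear":[0,0,0],"twist":0},
    {"fingers":0,"linear":[0,0,0],"twist":0}
  ]
}}

```text
clock: 8.23
eef_pos: [574.3, -413.3, 165.6]
tool_rot: [-3.14, -0.008, 1.962]
force: [-0.8, -0.5, -1.7]
width: 29.1
gripper_force: 59.5
```

Emit:
{"method": "drive_tool", "body": {
  "motion": [
    {"fingers":0,"linear":[0,0,0],"twist":0},
    {"fingers":0,"linear":[0,0,0],"twist":0},
    {"fingers":0,"linear":[0,0,0],"twist":0},
    {"fingers":0,"linear":[0,0,0],"twist":0},
    {"fingers":0,"linear":[0,0,0],"twist":0}
  ]
}}

```text
clock: 8.65
eef_pos: [574.3, -413.2, 165.6]
tool_rot: [-3.14, -0.008, 1.962]
force: [0.0, -0.9, -2.4]
width: 29.1
gripper_force: 59.5
```

Emit:
{"method": "drive_tool", "body": {
  "motion": [
    {"fingers":0,"linear":[0,0,0],"twist":0},
    {"fingers":0,"linear":[0,0,0],"twist":0},
    {"fingers":0,"linear":[0,0,0],"twist":0},
    {"fingers":0,"linear":[0,0,0],"twist":0},
    {"fingers":0,"linear":[0,0,0],"twist":0}
  ]
}}

```text
clock: 9.07
eef_pos: [574.3, -413.3, 165.6]
tool_rot: [-3.14, -0.008, 1.962]
force: [0.3, -0.1, -2.1]
width: 28.9
gripper_force: 59.5
```

Emit:
{"method": "drive_tool", "body": {
  "motion": [
    {"fingers":0,"linear":[0,0,0],"twist":0},
    {"fingers":0,"linear":[0,0,0],"twist":0},
    {"fingers":0,"linear":[0,0,0],"twist":0},
    {"fingers":0,"linear":[0,0,0],"twist":0},
    {"fingers":0,"linear":[0,0,0],"twist":0}
  ]
}}

```text
clock: 9.48
eef_pos: [574.3, -413.2, 165.6]
tool_rot: [-3.14, -0.008, 1.962]
force: [0.1, -0.1, -2.0]
width: 29.1
gripper_force: 59.5
```

```bash
python3 - <<'E'
from h import *
from cell import monitor
s=monitor.read_state(); print(s['clock'],s['eef_pos'].round(1),s['tool_rot'].round(3))
plan(s['eef_pos'],s['tool_rot'][2],[448,1,160],1.962,28,0)
E
```

```text
9.4833 [ 574.3 -413.2  165.6] [-3.14  -0.008  1.962]
{"fingers":0,"linear":[0.027, 0.003, 0.0],"twist":-0}
{"fingers":0,"linear":[0.027, 0.003, 0.0],"twist":-0}
{"fingers":0,"linear":[0.027, 0.003, 0.0],"twist":-0}
{"fingers":0,"linear":[0.027, 0.002, 0.0],"twist":-0}
{"fingers":0,"linear":[0.027, 0.003, 0.0],"twist":-0}
{"fingers":0,"linear":[0.027, 0.002, 0.001],"twist":-0}
{"fingers":0,"linear":[0.027, 0.003, 0.0],"twist":-0}
{"fingers":0,"linear":[0.027, 0.002, 0.001],"twist":-0}
{"fingers":0,"linear":[0.027, 0.003, 0.0],"twist":-0}
{"fingers":0,"linear":[0.027, 0.002, 0.001],"twist":-0}
{"fingers":0,"linear":[0.027, 0.003, 0.0],"twist":-0}
{"fingers":0,"linear":[0.027, 0.002, 0.001],"twist":-0}
{"fingers":0,"linear":[0.027, 0.003, 0.0],"twist":-0}
{"fingers":0,"linear":[0.027, 0.002, 0.001],"twist":-0}
{"fingers":0,"linear":[0.027, 0.003, 0.0],"twist":-0}
{"fingers":0,"linear":[0.026, 0.002, 0.001],"twist":-0}
```

Emit:
{"method": "drive_tool", "body": {
  "motion": [
    {"fingers":0,"linear":[0.012,0.001,0],"twist":0},
    {"fingers":0,"linear":[0.024,0.002,0],"twist":0},
    {"fingers":0,"linear":[0.03,0.003,0],"twist":0},
    {"fingers":0,"linear":[0.03,0.003,0],"twist":0},
    {"fingers":0,"linear":[0.03,0.003,0],"twist":0}
  ]
}}

```text
clock: 9.9
eef_pos: [536.8, -291.2, 166.7]
tool_rot: [-3.14, -0.008, 1.961]
force: [0.6, -0.1, -1.4]
width: 29.3
gripper_force: 59.4
```

Emit:
{"method": "drive_tool", "body": {
  "motion": [
    {"fingers":0,"linear":[0.03,0.003,0],"twist":0},
    {"fingers":0,"linear":[0.03,0.003,0],"twist":0},
    {"fingers":0,"linear":[0.03,0.003,0],"twist":0},
    {"fingers":0,"linear":[0.03,0.003,0],"twist":0},
    {"fingers":0,"linear":[0.03,0.003,0],"twist":0}
  ]
}}

```text
clock: 10.32
eef_pos: [493.7, -146.6, 168.1]
tool_rot: [-3.141, -0.008, 1.962]
force: [1.1, -0.5, -2.4]
width: 29.1
gripper_force: 59.4
```

Emit:
{"method": "drive_tool", "body": {
  "motion": [
    {"fingers":0,"linear":[0.03,0.003,0],"twist":0},
    {"fingers":0,"linear":[0.03,0.003,0],"twist":0},
    {"fingers":0,"linear":[0.03,0.003,0],"twist":0},
    {"fingers":0,"linear":[0.025,0.002,0],"twist":0},
    {"fingers":0,"linear":[0.015,0.001,0],"twist":0}
  ]
}}

```text
clock: 10.73
eef_pos: [454.6, -19.8, 168.9]
tool_rot: [-3.14, -0.011, 1.965]
force: [-0.3, 0.1, -1.5]
width: 29.1
gripper_force: 59.4
```

```bash
python3 - <<'E'
from h import *
from cell import monitor
s=monitor.read_state(); print(s['clock'],s['eef_pos'].round(1),s['tool_rot'].round(3),s['qpos'].round(2))
plan(s['eef_pos'],s['tool_rot'][2],[448,1,100],1.962,15,0)
E
```

```text
10.7333 [454.6 -19.8 168.9] [-3.14  -0.011  1.965] [-0.49  0.55  0.7   2.12 -0.58  0.68  1.  ]
{"fingers":0,"linear":[0.004, 0.0, 0.014],"twist":0.001}
{"fingers":0,"linear":[0.004, 0.0, 0.014],"twist":0.001}
{"fingers":0,"linear":[0.005, 0.001, 0.014],"twist":0.001}
{"fingers":0,"linear":[0.004, 0.0, 0.013],"twist":0.001}
{"fingers":0,"linear":[0.005, 0.001, 0.014],"twist":0.001}
```

Emit:
{"method": "drive_tool", "body": {
  "motion": [
    {"fingers":0,"linear":[0.006,0,0.012],"twist":0.001},
    {"fingers":0,"linear":[0.005,0,0.018],"twist":0.001},
    {"fingers":0,"linear":[0.005,0.001,0.02],"twist":0},
    {"fingers":0,"linear":[0.002,0,0.02],"twist":0},
    {"fingers":0,"linear":[0,0,0.02],"twist":0}
  ]
}}

```text
clock: 11.15
eef_pos: [449.7, -4.6, 78.5]
tool_rot: [-3.141, -0.008, 1.961]
force: [0.6, 0.0, -1.7]
width: 29.4
gripper_force: 59.6
```

Emit:
{"method": "drive_tool", "body": {
  "motion": [
    {"fingers":0,"linear":[0,0,0.015],"twist":0},
    {"fingers":0,"linear":[0,0,0.012],"twist":0},
    {"fingers":0,"linear":[0,0,0.01],"twist":0},
    {"fingers":0,"linear":[0,0,0.005],"twist":0},
    {"fingers":0,"linear":[0,0,0],"twist":0}
  ]
}}

```text
clock: 11.57
eef_pos: [449.1, -5.3, 36.5]
tool_rot: [-3.139, -0.009, 1.959]
force: [-0.3, 0.2, -3.3]
width: 29.2
gripper_force: 59.5
```

```bash
python3 - <<'E'
from h import *
from cell import monitor
s=monitor.read_state(); print(s['clock'],s['eef_pos'].round(1),s['tool_rot'].round(3),s['qpos'].round(2))
plan(s['eef_pos'],s['tool_rot'][2],[448,0.5,10],1.962,5,0)
E
```

```text
11.5667 [449.1  -5.3  36.5] [-3.139 -0.009  1.959] [-0.29  0.75  0.37  2.21 -0.88  0.33  1.23]
{"fingers":0,"linear":[0.001, 0.0, 0.004],"twist":-0}
{"fingers":0,"linear":[0.001, 0.0, 0.004],"twist":-0}
{"fingers":0,"linear":[0.001, 0.0, 0.005],"twist":-0}
{"fingers":0,"linear":[0.001, 0.0, 0.004],"twist":-0}
{"fingers":0,"linear":[0.001, 0.001, 0.005],"twist":-0}
{"fingers":0,"linear":[0.001, 0.0, 0.004],"twist":-0}
```

Emit:
{"method": "drive_tool", "body": {
  "motion": [
    {"fingers":0,"linear":[0.002,0,0.005],"twist":0},
    {"fingers":0,"linear":[0.002,0,0.005],"twist":0},
    {"fingers":0,"linear":[0.001,0,0.005],"twist":0},
    {"fingers":0,"linear":[0.001,0,0.004],"twist":0},
    {"fingers":0,"linear":[0,0,0.003],"twist":0}
  ]
}}

```text
clock: 11.98
eef_pos: [446.5, 1.0, 14.7]
tool_rot: [-3.14, -0.009, 1.96]
force: [-1.0, 0.4, -2.1]
width: 29.2
gripper_force: 59.5
```

Emit:
{"method": "drive_tool", "body": {
  "motion": [
    {"fingers":0,"linear":[0,0,0.002],"twist":0},
    {"fingers":0,"linear":[0,0,0.001],"twist":0},
    {"fingers":0,"linear":[0,0,0],"twist":0},
    {"fingers":0,"linear":[0,0,0],"twist":0}
  ]
}}

```text
clock: 12.32
eef_pos: [446.7, 0.5, 12.1]
tool_rot: [-3.14, -0.008, 1.96]
force: [0.0, -0.5, -1.8]
width: 29.3
gripper_force: 59.5
```

Now 1 mm at a time down to contact near z = 7.4.

Emit:
{"method": "drive_tool", "body": {
  "motion": [
    {"fingers":0,"linear":[0,0,0.001],"twist":0},
    {"fingers":0,"linear":[0,0,0.001],"twist":0},
    {"fingers":0,"linear":[0,0,0.001],"twist":0},
    {"fingers":0,"linear":[0,0,0],"twist":0},
    {"fingers":0,"linear":[0,0,0],"twist":0}
  ]
}}

```text
clock: 12.73
eef_pos: [446.6, 0.7, 9.0]
tool_rot: [-3.14, -0.008, 1.96]
force: [-0.0, 0.1, -1.5]
width: 29.3
gripper_force: 59.5
```

Emit:
{"method": "drive_tool", "body": {
  "motion": [
    {"fingers":0,"linear":[0,0,0.001],"twist":0},
    {"fingers":0,"linear":[0,0,0],"twist":0},
    {"fingers":0,"linear":[0,0,0],"twist":0}
  ]
}}

```text
clock: 12.98
eef_pos: [446.6, 0.6, 8.0]
tool_rot: [-3.14, -0.008, 1.96]
force: [0.3, -0.5, -1.6]
width: 29.2
gripper_force: 59.5
```

Emit:
{"method": "drive_tool", "body": {
  "motion": [
    {"fingers":0,"linear":[0,0,0.001],"twist":0},
    {"fingers":0,"linear":[0,0,0],"twist":0},
    {"fingers":0,"linear":[0,0,0],"twist":0}
  ]
}}

```text
clock: 13.23
eef_pos: [446.7, 0.7, 7.4]
tool_rot: [-3.14, -0.008, 1.96]
force: [-1.4, 0.5, 5.1]
width: 29.3
gripper_force: 60.2
```

Contact at +5 N. Releasing.

Emit:
{"method": "drive_tool", "body": {
  "motion": [
    {"fingers":0.6,"linear":[0,0,0],"twist":0},
    {"fingers":1,"linear":[0,0,0],"twist":0},
    {"fingers":1,"linear":[0,0,0],"twist":0},
    {"fingers":1,"linear":[0,0,0],"twist":0},
    {"fingers":1,"linear":[0,0,0],"twist":0}
  ]
}}

```text
clock: 13.65
eef_pos: [446.7, 0.7, 7.0]
tool_rot: [-3.14, -0.008, 1.96]
force: [-0.0, -0.1, 0.3]
width: 85.2
gripper_force: 0.0
```

Emit:
{"method": "drive_tool", "body": {
  "motion": [
    {"fingers":1,"linear":[0,0,-0.005],"twist":0},
    {"fingers":1,"linear":[0,0,-0.01],"twist":0},
    {"fingers":1,"linear":[0,0,-0.015],"twist":0},
    {"fingers":1,"linear":[0,0,-0.02],"twist":0},
    {"fingers":1,"linear":[0,0,-0.03],"twist":0}
  ]
}}

```text
clock: 14.07
eef_pos: [445.7, 0.1, 87.1]
tool_rot: [-3.137, -0.009, 1.959]
force: [0.8, -0.0, 0.9]
width: 85.3
gripper_force: 0.0
```

Emit:
{"method": "drive_tool", "body": {
  "motion": [
    {"fingers":1,"linear":[0,0,-0.035],"twist":0},
    {"fingers":1,"linear":[0,0,-0.03],"twist":0},
    {"fingers":1,"linear":[0,0,-0.02],"twist":0},
    {"fingers":1,"linear":[0,0,0],"twist":0},
    {"fingers":1,"linear":[0,0,0],"twist":0}
  ]
}}

```text
clock: 14.48
eef_pos: [447.9, -0.0, 173.0]
tool_rot: [3.141, -0.008, 1.961]
force: [0.5, 0.9, -0.3]
width: 85.3
gripper_force: 0.0
```

```bash
python3 - <<'E'
from cell import monitor,cams
import cv2,numpy as np
w=cams.get_image("wrist")["color"]; s=cams.get_image("scene")["color"]
cv2.imwrite("pics/end.png",np.hstack([cv2.resize(w,(400,250)),cv2.resize(s,(400,250))]))
E
```

```text
(no output)
```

View pics/end.png

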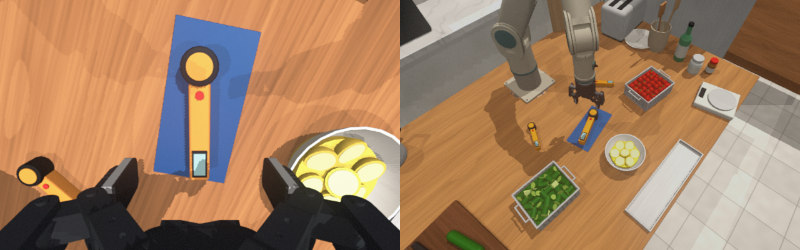

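The thermometer lies flat on the mat, lens down (head at (199,67) in the wrist half). The gripper is clear and both colanders stand where they were.

```bash
python3 -c "
from cell import ctrl
print(ctrl.finish_job())"
```

```text
the job is handed in; nothing more can be done
None
```

The job is handed in: I held the largest thermometer still for over two seconds with its lens about 8 cm above the middle of the cucumbers, then laid it back on the mat lens down and let go, with both colanders left where they stood, in about 14.5 s of the 48 s limit.

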